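Drop the finial balls from the bench hopper

ROBOT

A 6-joint arm with a two-finger parallel gripper is mounted at the origin on the work surface. World frame = base frame: x ahead of the robot, y to its left, z up, the work surface at z = 0. Lengths are in m, angles in rad, forces in N, time in s.
With the tool pointing down it reaches from about 0.35 to 0.775 m from the base axis. Payload 7.3 kg.
Tool frame: the origin (TCP) lies midway between the tips of the shut fingers; the grasp point (between the pads) lies 19 mm behind it; z points along the fingers, y is the line along which they close (so a half turn about z gives the same grasp; the last joint's range is limited). The gripper opens to 92 mm and grips with 3 to 60 N. Pads are 19 mm wide; open, the fingers measure 130 mm over their backs; the gripper's body (75 mm by 190 mm) begins 47 mm behind the grasp point.
Start: joints at [0.965, 0.342, 1.524, -0, 1.275, -0.146], TCP at [0.233, 0.471, 0.227] pointing down, gripper open.
Joint ranges: [-2.53, 2.53], [-0.77, 2.02], [0.04, 2.7], [-1, 4.14], [0.28, 2.66], [-3.11, 3.11]. Speed limits (rad/s): [2.57, 2.57, 3.14, 3.14, 3.14, 3.14].

INTERFACE

Orientations are given as [roll, pitch, yaw] about the fixed x, y, z axes, in that order (R = Rz(yaw) Ry(pitch) Rx(roll)).
In Python, from cell import monitor, vision, workorder gives the robot as it stands.
- The arm moves only by the tool move_arm, never from a script. Its argument "rows" is a list of rows, each a list of 5 numbers: the shift along the world's x, y, z in mm, then the turn about the world's z in rad, then the closure, from -1 (fully open) to 1 (shut). A call has 1 to 12 rows; each row shifts and turns the commanded pose from where the row before left it; what a row does not reach is not made up. A row lasts 1/10 s, in which the tool goes at most 50 mm and 8.59 degrees, less where a joint would pass 70% of its speed; a pose out of reach is approached as far as the arm can. A call is refused whole if a number of a shift passes 50 or a number of a turn 0.15, either way. A call with a gripper value outside its range is refused whole. The fingers move at their own pace and stop on an object; "newtons" is the grip in N (left out, the last holds). Time passes only in rows, so rows that do not move let the fingers close. It gives the time, the measured TCP pose, the force, the opening and the grip force at its end, in the units of the state.
- monitor.observe(): the state, without advancing time (a new reading comes with each control period).
- vision.read_camera(name): name is "scene" or "top" or "wrist"; returns the picture (420x560x3 uint8, red, green, blue); there is no depth.
- vision.get_calibration(name): a dict with "K" (3x3 intrinsics, pixels), "k1" (the pictures are not rectified: a ray, as slopes to the right and down, at radius r is drawn at 1 + k1 r^2 times it, then the intrinsics apply), "T" (4x4, takes a point from camera to world coordinates); the wrist camera has in their place "mount" (4x4, takes a point from camera to tool coordinates, whose origin is the TCP and whose axes are the flange's). Camera axes: x right, y up, looking along -z (the intrinsics and any distortion apply to the point x, -y, -z); pixel columns grow to the right and rows downward; lengths in m; the calibration is good to about 2 mm. A picture is of the moment at which its call begins: read the wrist's pose just before it. get_calibration takes no time and is no camera call.
- workorder.hand_in(): hands the job in; it is judged then, once.
The state is a dict: "time": time; "qpos": joint angles; "qvel": joint speeds; "joint_efforts": joint torques, N m; "tool_pos": TCP position; "tool_rot": TCP orientation; "contact_force": force on the tool from outside, world axes, zero at the start; "torque": the same for the moment, N m; "opening": finger opening in m; "grip_force": force on a finger pad.
Only numpy, scipy, OpenCV 4.12 (cv2) and the standard library are available. Lean on these libraries where they do the work, as an engineer would, in place of code of your own. Each camera call takes 0.05 s, during which the arm holds its last target. There are 200 camera calls.

TASK

Slide the catch pan by its handle until it stands squarely and centrally under the hopper outlet, handle towards the robot. Only then draw the hopper's slide gate out by its grip plate until it hits its end stop, so that both steel balls drop into the pan. Leave the pan there under the outlet and the gate fully out, and do not disturb the other things on the bench.

Things in the scene. Friction and masses are not known exactly. Their poses are not given: they have to be found in the camera images.
- hopper: Grey steel hopper on a dark C-frame fixed to the bench. Origin: on the bench top below the outlet's centre; x from the open front to the column at the back, y the way the gate is drawn, z up. Throat outside 74 (x) x 138 (y) mm, end walls 140 to 253 mm high, flared lips reach x = +-56 mm at the top. Foot plate from x = 100 mm back (y +-80), column x = 120 to 160, y +-20 mm.
- hopper_outlet (a point): Centre of the hopper's outlet, 118 mm above the bench, straight above the hopper's origin, at the underside of the gate's guide rails; axes as the hopper's. Below this height the space is open to the front and both sides: the pan fits in from the -y side.
- gate (a joint): Slide gate, a flat steel blade under the throat, underside 130 mm high: 0 = shut, 0.135 m = fully out against its end stop; grows along the hopper's +y. Starts 0 to 15 mm out. About 4 N to slide, more with the balls' weight; stays where it is left. The balls drop one after the other as the blade is withdrawn.
- gate_grip (a point): Middle of the gate's upright steel grip plate, 175 mm above the bench, at hopper x = 0, y = 150 mm plus the gate's opening. The plate is 16 mm thick along the hopper's x, 46 mm along its y, and stands from 135 to 200 mm high on a tongue 34 mm wide whose top is at 135 mm. Axes as the hopper's.
- pan: Loose grey steel catch pan, open on top: outside 118 (x) x 178 (y) mm, 60 mm high, walls and floor 4 mm, 0.4 to 0.8 kg. Origin: centre of its underside. A steel bar handle runs out from its -x wall from x = -58 to -153 mm, 16 mm wide (y), 28 to 56 mm high; grip it at x = -120, y = 0, z = 42 mm. It starts on the hopper's -y side.
- ball_a: Hollow plain steel finial ball, 60 mm diameter, about 0.18 kg; origin at its centre. Lies in the hopper on the gate blade, at the end away from the grip plate.
- ball_b: The second ball, the same; lies in the hopper at the end next to the grip plate.
- hexweight: Bystander: dark hexagonal steel weight, 84 mm wide, 62 mm high, with a ring on top (90 mm in all). Origin under its centre.
- angle_iron: Bystander: angle-iron offcut 130 mm long (x), 40 mm wide and high, lying on one leg. Origin under its centre.
- tube_frame: Bystander: flat welded rectangle of 25 mm square tube, 110 (x) x 90 (y) mm outside, 25 mm high. Origin under its centre.
Not all that is in view belongs to the job. Leave any brown look-alike of the ball_b alone. What is shaped like the ball_a but yellow is not meant.

How it is judged:
On the way, in this order (a step that is already met when the one before it is completed fails the run):
1. pan centred under the outlet (25 mm each way, squared to the hopper within 0.2 rad, flat on the bench) with the gate still shut (less than 25 mm out) and both balls in the hopper (x of pan in the frame of hopper between -0.025 and 0.025 m and y of pan in the frame of hopper between -0.025 and 0.025 m and angle between the x axis of pan and the x axis of hopper, either way round below 0.2 rad and height (world z) of pan below 0.004 m and angle between pan's own z axis and vertical below 0.05 rad and value of joint gate below 0.025 m and height (world z) of each of ball_a, ball_b above 0.15 m), for 0.2 s.
2. gate drawn out to its end stop (within 5 mm) (value of joint gate above 0.13 m), for 0.2 s.
At the end, for the whole second after the job is handed in: The gate is within 5 mm of its end stop, both balls lie on the pan's floor and have come to rest (slower than 80 mm/s), and the pan stands still and flat on the bench, its centre within 30 mm of the outlet's centre each way and squared to the hopper within 0.2 rad (value of joint gate above 0.13 m and x of ball_a in the frame of pan between -0.055 and 0.055 m and y of ball_a in the frame of pan between -0.085 and 0.085 m and height (world z) of each of ball_a, ball_b below 0.05 m and x of ball_b in the frame of pan between -0.055 and 0.055 m and y of ball_b in the frame of pan between -0.085 and 0.085 m and x of pan in the frame of hopper between -0.03 and 0.03 m and y of pan in the frame of hopper between -0.03 and 0.03 m and angle between the x axis of pan and the x axis of hopper, either way round below 0.2 rad and angle between pan's own z axis and vertical below 0.05 rad and height (world z) of pan below 0.004 m and linear speed of pan below 0.02 m/s and linear speed of each of ball_a, ball_b below 0.08 m/s); the robot touches nothing.
It fails at once if the hexagonal weight is moved by more than 30 mm (distance of hexweight from where it was at the start of the episode above 0.03 m).
It fails at once if the angle-iron offcut is moved by more than 30 mm (distance of angle_iron from where it was at the start of the episode above 0.03 m).
It fails at once if the tube frame is moved by more than 30 mm (distance of tube_frame from where it was at the start of the episode above 0.03 m).
It also fails if it takes over 53 s, if anything falls off the work surface, if the arm or the gripper's body presses on something with over 40 N, if the wrist force passes 120 N, or if a joint passes its speed limit or range.

## Working session

There is one attempt and no reset: what is moved stays moved. The work goes in short steps, Python scripts to look and compute and a tool call to move; the robot and the scene stay as the last step left them, time stands still between calls to the robot, and variables do not carry over. Pictures are saved under pics/ and viewed, at most 10 in all, crops included, and the job is handed in when it is done.

Besides the shell and the picture viewer there is one more tool, called after "Request:" by a JSON object that holds its "op" and its "data". move_arm: Moves the arm, as the interface text tells. Its arguments: {"type":"object","properties":{"rows":{"type":"array","items":{"type":"array","items":{"type":"number"}}},"newtons":{"type":"number"}},"required":["rows"]}

```bash
mkdir -p pics; ls
cat > h.py <<'E'
import numpy as np, cv2
from cell import monitor, vision, workorder
from scipy.spatial.transform import Rotation as R
def snap(n,f):
    s=monitor.observe(); im=vision.read_camera(n); cv2.imwrite(f'pics/{f}.png',im[:,:,::-1]); 
    c=vision.get_calibration(n)
    T=c.get('T')
    if T is None:
        A=np.eye(4); A[:3,:3]=R.from_euler('xyz',s['tool_rot']).as_matrix(); A[:3,3]=s['tool_pos']; T=A@np.array(c['mount'])
    np.savez(f'pics/{f}.npz',K=c['K'],k1=c['k1'],T=T); return im
def ray(f,u,v):
    d=np.load(f'pics/{f}.npz'); K,k1,T=d['K'],float(d['k1']),d['T']
    p=np.array([(u-K[0,2])/K[0,0],(v-K[1,2])/K[1,1]]); q=p.copy()
    for _ in range(20): q=p/(1+k1*(q@q))
    return T[:3,3],T[:3,:3]@np.array([q[0],-q[1],-1])
def atz(f,u,v,z):
    o,r=ray(f,u,v); return o+r*(z-o[2])/r[2]
def tri(*a):
    M=np.zeros((3,3)); b=np.zeros(3)
    for f,u,v in a:
        o,r=ray(f,u,v); r/=np.linalg.norm(r); P=np.eye(3)-np.outer(r,r); M+=P; b+=P@o
    return np.linalg.solve(M,b)
def proj(f,P):
    d=np.load(f'pics/{f}.npz'); K,k1,T=d['K'],float(d['k1']),d['T']
    c=T[:3,:3].T@(np.array(P)-T[:3,3]); q=np.array([c[0],-c[1]])/-c[2]; q=q*(1+k1*(q@q))
    return K[0,0]*q[0]+K[0,2],K[1,1]*q[1]+K[1,2]
E
python3 -c "
from h import *
a=snap('scene','s0');b=snap('top','t0')
for f in ('s0','t0'): print(np.load(f'pics/{f}.npz')['T'].round(3).tolist())
print(monitor.observe())"
```

```text
pics
[[-0.356, -0.719, 0.597, 1.134], [0.934, -0.266, 0.238, 0.204], [-0.012, 0.642, 0.766, 0.805], [0.0, 0.0, 0.0, 1.0]]
[[0.027, 0.994, -0.11, 0.496], [-0.999, 0.03, 0.024, 0.036], [0.027, 0.109, 0.994, 1.04], [0.0, 0.0, 0.0, 1.0]]
{'time': 0.1, 'qpos': array([ 9.65040166e-01,  3.42667459e-01,  1.52487433e+00,  5.72418859e-06,
        1.27536930e+00, -1.46001433e-01]), 'qvel': array([ 0.00036901, -0.00207148,  0.0008678 , -0.00087245, -0.00019   ,
       -0.0011893 ]), 'joint_efforts': array([ 1.58178605e-03, -4.32002699e+01, -2.44696069e+01,  7.20028323e-02,
        5.26135764e-02, -5.91734329e-05]), 'tool_pos': array([0.23274579, 0.47021968, 0.22612343]), 'tool_rot': array([-3.14028904e+00, -1.97226242e-04,  2.68183613e+00]), 'contact_force': array([ 0.63172554, -0.01102101, -0.306033  ]), 'torque': array([ 0.01517802, -0.04097508,  0.0268856 ]), 'grip_force': 0.0, 'opening': 0.09177439180482735}
```

View pics/s0.png

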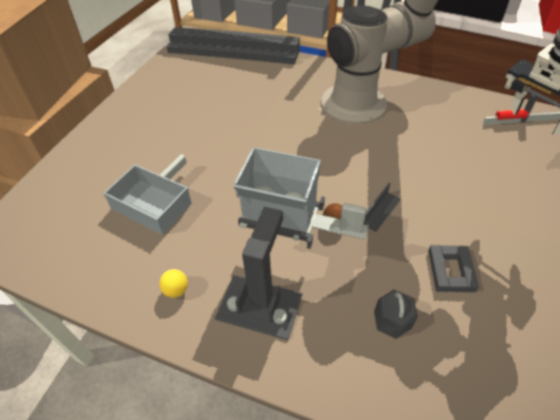

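View pics/t0.png

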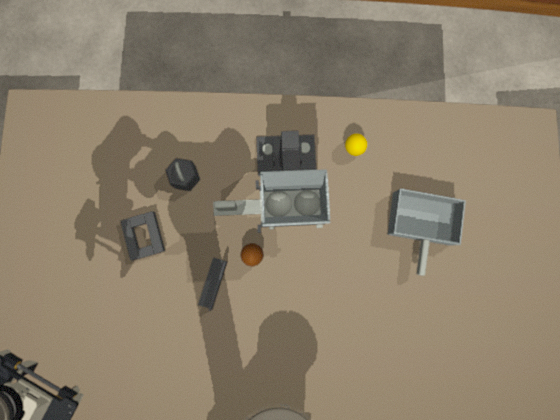

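The scene view has the hopper at about (278,190), the grip plate at about (352,215) and the pan at about (148,198), handle towards the robot. In the top view the grip plate is at (227,208), the steel balls in the hopper at (279,203) and (307,203), and the pan at (428,217) with its handle end at (422,272). The yellow ball at (356,145) and the brown ball at (252,255) are look-alikes. The bystanders are the hexweight (182,174), the tube frame (143,236) and the angle iron (212,285).

```bash
python3 -c "
import cv2
a=cv2.imread('pics/t0.png')[130:330,200:480];cv2.imwrite('pics/tc.png',cv2.resize(a,None,fx=2.8,fy=2.8,interpolation=2))
a=cv2.imread('pics/s0.png')[130:330,95:415];cv2.imwrite('pics/sc.png',cv2.resize(a,None,fx=2.5,fy=2.5,interpolation=2))"
```

```text
(no output)
```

View pics/tc.png

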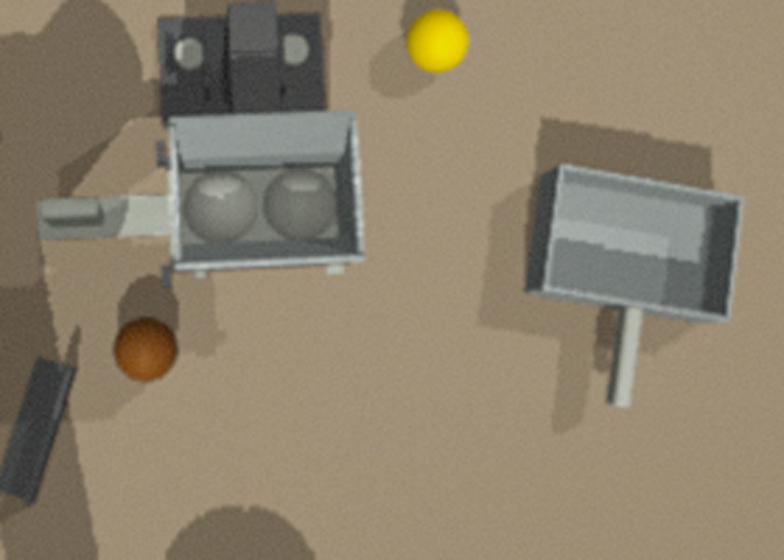

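View pics/sc.png

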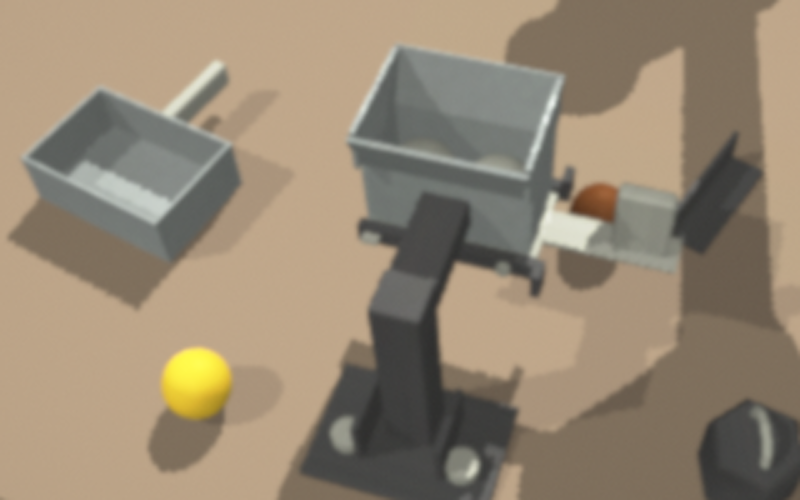

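```bash
cat > m.py <<'E'
from h import *
t=lambda u,v:('t0',200+u/2.8,130+v/2.8)
s=lambda u,v:('s0',95+u/2.5,130+v/2.5)
def rep(n,a,b,z):
    P=tri(t(*a),s(*b)); print(n,P.round(4),'top@z',atz(*t(*a),z).round(4),'sc@z',atz(*s(*b),z).round(4)); return P
pan=[((559,166),(163,220)),((742,198),(25,157)),((729,318),(101,90)),((545,292),(233,148))]
Q=[rep('pan',a,b,.06) for a,b in pan]
rep('hand',(618,405),(223,66),.056)
hop=[((168,117),(528,178)),((354,112),(349,140)),((363,260),(398,46)),((175,268),(563,76))]
H=[rep('hop',a,b,.253) for a,b in hop]
rep('grip',(73,212),(648,187),.2)
for n,X in(('pan',Q),('hop',H)):
    X=np.array(X); print(n,X.mean(0), [np.linalg.norm(X[i]-X[i-1]).round(3) for i in range(4)])
    d1=X[0]-X[1]+X[3]-X[2]; d2=X[0]-X[3]+X[1]-X[2]
    print(np.arctan2(-d1[0],d1[1]),np.arctan2(d2[1],d2[0]))
E
python3 m.py
```

```text
pan [ 0.6766 -0.2915  0.0654] top@z [ 0.6788 -0.2963  0.06  ] sc@z [ 0.6729 -0.2918  0.06  ]
pan [ 0.6536 -0.4685  0.0621] top@z [ 0.6548 -0.4716  0.06  ] sc@z [ 0.6521 -0.4681  0.06  ]
pan [ 0.5417 -0.455   0.0571] top@z [ 0.5425 -0.4562  0.06  ] sc@z [ 0.5439 -0.4494  0.06  ]
pan [ 0.5619 -0.2836  0.0502] top@z [ 0.562  -0.2825  0.06  ] sc@z [ 0.5691 -0.275   0.06  ]
hand [ 0.4605 -0.3521  0.0518] top@z [ 0.461  -0.3516  0.056 ] sc@z [ 0.4642 -0.3476  0.056 ]
hop [0.6693 0.0601 0.2535] top@z [0.6695 0.0597 0.253 ] sc@z [0.6687 0.0604 0.253 ]
hop [ 0.6779 -0.0763  0.2515] top@z [ 0.6779 -0.0772  0.253 ] sc@z [ 0.679  -0.0742  0.253 ]
hop [ 0.5685 -0.0848  0.2493] top@z [ 0.5685 -0.0852  0.253 ] sc@z [ 0.5722 -0.0818  0.253 ]
hop [0.5587 0.0512 0.2515] top@z [0.5587 0.051  0.253 ] sc@z [0.5603 0.0517 0.253 ]
grip [0.6033 0.1341 0.2021] top@z [0.604  0.1323 0.2   ] sc@z [0.6008 0.136  0.2   ]
pan [ 0.60844026 -0.37465913  0.05870163] [np.float64(0.116), np.float64(0.178), np.float64(0.113), np.float64(0.173)]
-0.12327599211964749 -0.0941839333468833
hop [ 0.6186019  -0.01244876  0.25143115] [np.float64(0.111), np.float64(0.137), np.float64(0.11), np.float64(0.136)]
0.06718288401894962 0.07941392881258467
```

Request:
{"op": "move_arm", "data": {"rows": [[21,-41,0,0.038,-1],[21,-41,0,0.038,-1],[21,-41,0,0.038,-1],[21,-41,0,0.038,-1],[21,-41,0,0.038,-1],[21,-41,0,0.038,-1],[21,-41,0,0.038,-1],[21,-41,0,0.038,-1],[20,-42,0,0.038,-1]]}}

```text
time: 1.0
tool_pos: [0.4214, 0.0987, 0.2267]
tool_rot: [3.141, -0.0, 3.025]
contact_force: [1.6, -0.1, -0.2]
opening: 0.0919
grip_force: 0.0
```

Request:
{"op": "move_arm", "data": {"rows": [[6,-42,0,0,-1],[6,-42,0,0,-1],[6,-42,0,0,-1],[6,-42,0,0,-1],[6,-42,0,0,-1],[6,-42,0,0,-1],[6,-42,0,0,-1],[6,-42,0,0,-1],[6,-42,0,0,-1],[6,-42,0,0,-1],[6,-40,0,0,-1],[0,0,0,0,-1]]}}

```text
time: 2.2
tool_pos: [0.4864, -0.364, 0.2252]
tool_rot: [-3.141, -0.001, 3.02]
contact_force: [-0.2, 0.2, -0.3]
opening: 0.0919
grip_force: 0.0
```

```bash
python3 -c "
from h import *
snap('wrist','w1');s=monitor.observe();print(s['time'],s['tool_pos'],s['tool_rot'])
print([np.round(proj('w1',p),0) for p in [(.489,-.3595,.056),(.4605,-.352,.056),(.5619,-.2836,.06),(.5417,-.455,.06)]])
print('brown',atz('t0',252,255,.03),'angle',atz('t0',212,285,.02))
a=cv2.imread('pics/w1.png');cv2.imwrite('pics/w1b.png',cv2.resize(a,(784,588)))"
```

```text
2.25 [ 0.48635837 -0.36136832  0.22524465] [ 3.14044413e+00 -1.57746058e-03  3.02084524e+00]
[array([286., 196.]), array([290., 169.]), array([361., 252.]), array([206., 253.])]
brown [0.50015169 0.07976101 0.03      ] angle [0.42008016 0.1806964  0.02      ]
```

View pics/w1b.png

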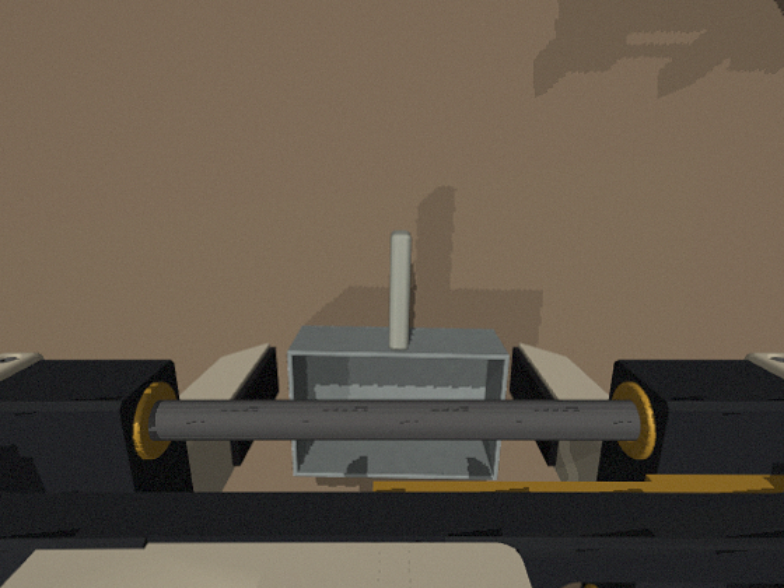

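```bash
python3 -c "
from h import *
w=lambda u,v,z:atz('w1',u/1.4,v/1.4,z)
e=w(401,233,.056);b=w(399.5,347,.056);c=w(289,353,.06);d=w(508,356,.06)
print(e,b,c,d)
print('yaw',np.arctan2(*(b-e)[[1,0]]),np.arctan2(-(d-c)[0],(d-c)[1]),np.linalg.norm(c-d))
print('hand tri',tri(('w1',401/1.4,233/1.4),('t0',200+621/2.8,130+405/2.8)),tri(('w1',401/1.4,233/1.4),('s0',95+223/2.5,130+66/2.5)))"
```

```text
[ 0.45713209 -0.35497767  0.056     ] [ 0.54788425 -0.36689138  0.056     ] [ 0.54062898 -0.45474339  0.06      ] [ 0.56435572 -0.28173685  0.06      ]
yaw -0.13053094416880712 -0.13629332719085002 0.17462594246934557
hand tri [ 0.45939479 -0.35566665  0.05100707] [ 0.45767991 -0.35422316  0.0481747 ]
```

The wrist view shows the pan's handle from (286,166) to (285,248), in native pixels, between the open fingers. It agrees with the first measurement to within about 3 mm: the grip point is (0.490,-0.359) and the yaw is -0.13.

Request:
{"op": "move_arm", "data": {"newtons": 30, "rows": [[4,2,-40,-0.01,-1],[0,0,-40,0,-1],[0,0,-40,0,-1],[0,0,-40,0,-1],[0,0,-25,0,-1],[0,0,-15,0,-1],[0,0,0,0,-1],[0,0,0,0,0.7],[0,0,0,0,1],[0,0,0,0,1],[0,0,0,0,1],[0,0,0,0,1]]}}

```text
time: 3.45
tool_pos: [0.4911, -0.3577, 0.0273]
tool_rot: [-3.141, 0.001, 3.014]
contact_force: [-0.4, 0.0, -0.2]
opening: 0.0562
grip_force: 0.0
```

Request:
{"op": "move_arm", "data": {"rows": [[0,0,-3,0,1],[0,0,0,0,1],[0,0,0,0,1],[0,0,0,0,1],[0,0,0,0,1],[0,0,0,0,1],[0,0,0,0,1]]}}

```text
time: 4.15
tool_pos: [0.491, -0.3578, 0.0237]
tool_rot: [-3.141, 0.0, 3.013]
contact_force: [0.2, -2.7, -1.0]
opening: 0.0162
grip_force: 29.9
```

Request:
{"op": "move_arm", "data": {"newtons": 40, "rows": [[0,5,0,0,1],[0,12,0,0.02,1],[1,20,0,0.02,1],[1,20,0,0.02,1],[1,20,0,0.02,1],[1,20,0,0.02,1],[1,20,0,0.02,1],[1,20,0,0.02,1],[1,20,0,0.02,1],[1,20,0,0.02,1],[1,20,0,0.02,1]]}}

```text
time: 5.25
tool_pos: [0.4997, -0.1584, 0.0237]
tool_rot: [3.141, -0.0, -3.067]
contact_force: [-0.5, -2.9, -1.9]
opening: 0.0157
grip_force: 39.9
```

Request:
{"op": "move_arm", "data": {"rows": [[0,20,0,0,1],[0,20,0,0,1],[0,20,0,0,1],[0,20,0,0,1],[0,20,0,0,1],[0,20,0,0,1],[0,12,0,0,1],[0,8,0,0,1],[0,0,0,0,1],[0,0,0,0,1]]}}

```text
time: 6.25
tool_pos: [0.4997, -0.0203, 0.0237]
tool_rot: [3.141, -0.001, -3.068]
contact_force: [-1.2, 1.6, -1.2]
opening: 0.0159
grip_force: 39.8
```

```bash
python3 -c "
from h import *
s=monitor.observe();print(s['time'],s['tool_pos'],s['tool_rot'],s['contact_force'],s['opening'])
for n,f,r in(('top','t1',(130,330,180,460)),('scene','s1',(100,300,180,460))):
    a=snap(n,f)[:,:,::-1][r[0]:r[1],r[2]:r[3]];cv2.imwrite(f'pics/{f}c.png',cv2.resize(a,None,fx=2.8,fy=2.8,interpolation=2))
"
```

```text
6.25 [ 0.49965505 -0.02026342  0.02367195] [ 3.14117641e+00 -6.54308122e-04 -3.06816973e+00] [-1.19411162  1.57414273 -1.2020664 ] 0.01588451036233564
```

View pics/t1c.png

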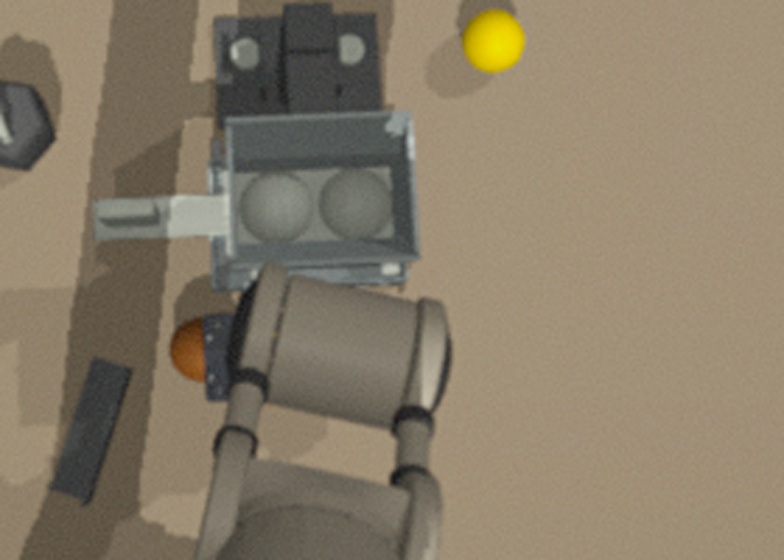

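View pics/s1c.png

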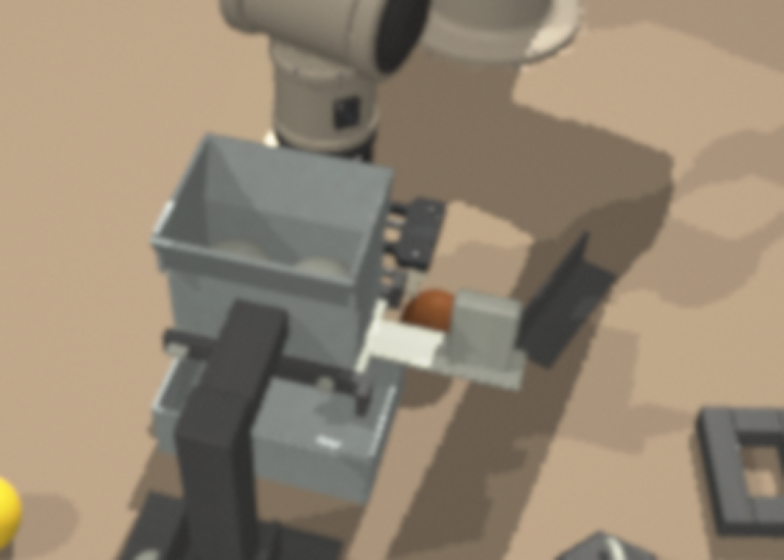

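```bash
python3 -c "
from h import *
c,s=np.cos(.073),np.sin(.073)
for z in(.06,0):
  for x,y in((-59,89),(-59,-89),(59,89),(59,-89)):
    P=np.array([.6186+(x*c-y*s)/1e3,-.0125+(x*s+y*c)/1e3,z]);a=np.array(proj('t1',P));b=np.array(proj('s1',P))
    print(x,y,z,((a-[180,130])*2.8).round(),((b-[180,100])*2.8).round())
"
```

```text
-59 89 0.06 [211. 291.] [406. 344.]
-59 -89 0.06 [408. 282.] [200. 298.]
59 89 0.06 [206. 161.] [371. 462.]
59 -89 0.06 [401. 153.] [149. 408.]
-59 89 0 [213. 294.] [402. 388.]
-59 -89 0 [399. 286.] [205. 342.]
59 89 0 [208. 172.] [368. 503.]
59 -89 0 [392. 165.] [157. 450.]
```

The pan's rim corners appear at (213,290) and (405,283) in the top crop, and at (157,406) in the scene crop. All are within 4 crop px of the prediction for a centred pan, so I'll release it.

Request:
{"op": "move_arm", "data": {"rows": [[0,0,0,0,0.2],[0,0,0,0,0.2],[0,0,0,0,0.2],[0,0,0,0,0.2],[0,0,20,0,0.2],[0,0,30,0,0.2],[-10,0,40,0,0.2],[-20,0,40,0,0.2],[-20,0,40,0,0.2],[0,0,40,0,0.2],[0,0,40,0,0.2]]}}

```text
time: 7.45
tool_pos: [0.4492, -0.0205, 0.2758]
tool_rot: [-3.141, 0.001, -3.07]
contact_force: [0.2, 0.2, 0.5]
opening: 0.0369
grip_force: 0.0
```

Request:
{"op": "move_arm", "data": {"rows": [[0,20,0,-0.143,-1],[0,20,0,-0.143,-1],[0,20,0,-0.143,-1],[0,20,0,-0.143,-1],[0,20,0,-0.143,-1],[10,20,0,-0.143,-1],[20,20,0,-0.143,-1],[25,10,0,-0.143,-1],[30,8,0,-0.143,-1],[35,0,0,-0.143,-1],[35,0,0,-0.141,-1],[0,0,0,0,-1]]}}

```text
time: 8.65
tool_pos: [0.6077, 0.1369, 0.2717]
tool_rot: [-3.141, 0.0, 1.639]
contact_force: [-0.3, -0.2, 0.2]
opening: 0.0918
grip_force: 0.0
```

```bash
python3 -c "
from h import *
a=snap('wrist','w2');s=monitor.observe();print(s['time'],s['tool_pos'],s['tool_rot'],s['opening'])
print(np.array(proj('w2',(.605,.137,.2)))*1.4)
cv2.imwrite('pics/w2b.png',cv2.resize(a[:,:,::-1],(784,588)))"
```

```text
8.7 [0.60580275 0.13713298 0.27204097] [-3.13954201e+00  1.84326410e-04  1.64290633e+00] 0.09177903018933029
[389.48789149 311.63080292]
```

View pics/w2b.png

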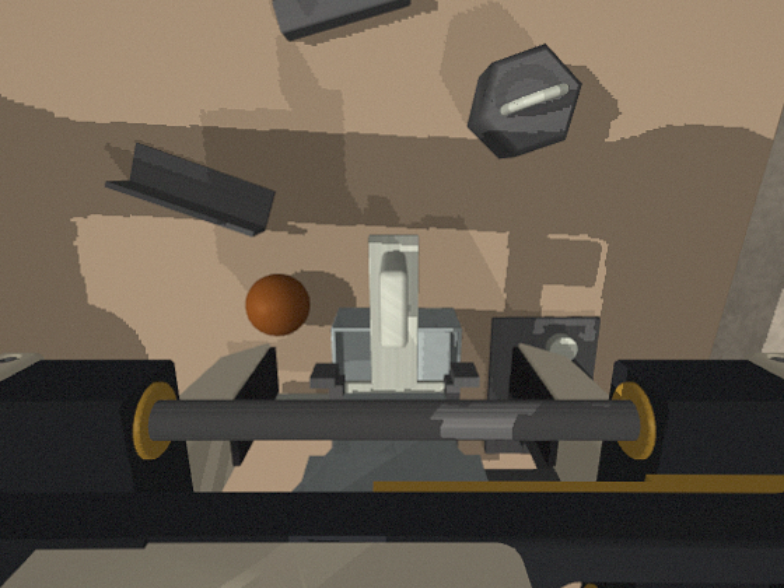

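The plate's top is centred at about (394,308) in the enlarged view. That puts it at (0.608,0.139), nicely between the fingers, with the pan squarely below.

Request:
{"op": "move_arm", "data": {"newtons": 40, "rows": [[1,3,-40,0,-1],[0,0,-40,0,-1],[0,0,-25,0,-1],[0,0,-11,0,-1],[0,0,0,0,1],[0,0,0,0,1],[0,0,0,0,1],[0,0,0,0,1],[0,0,0,0,1],[0,0,0,0,1],[0,0,0,0,1],[0,0,0,0,1]]}}

```text
time: 9.9
tool_pos: [0.606, 0.1405, 0.1578]
tool_rot: [3.142, -0.0, 1.643]
contact_force: [-0.2, 0.3, -0.7]
opening: 0.0322
grip_force: 0.0
```

Request:
{"op": "move_arm", "data": {"rows": [[0,0,0,0,1],[0,0,0,0,1],[0,0,0,0,1],[0,0,0,0,1],[0,0,0,0,1]]}}

```text
time: 10.4
tool_pos: [0.6071, 0.1406, 0.1577]
tool_rot: [3.139, -0.0, 1.643]
contact_force: [6.1, 0.5, -2.3]
opening: 0.0154
grip_force: 40.0
```

Request:
{"op": "move_arm", "data": {"rows": [[0,5,0,0,1],[-1,10,0,0,1],[-1,10,0,0,1],[0,10,0,0,1],[-1,10,0,0,1],[-1,10,0,0,1]]}}

```text
time: 11.0
tool_pos: [0.6031, 0.1945, 0.1577]
tool_rot: [3.14, 0.002, 1.642]
contact_force: [6.2, -3.0, -2.3]
opening: 0.0156
grip_force: 40.0
```

Request:
{"op": "move_arm", "data": {"rows": [[-1,10,0,0,1],[0,10,0,0,1],[-1,10,0,0,1],[-1,10,0,0,1],[-1,10,0,0,1],[0,10,0,0,1],[-1,5,0,0,1],[0,0,0,0,1],[0,0,0,0,1]]}}

```text
time: 11.9
tool_pos: [0.5982, 0.2609, 0.1577]
tool_rot: [3.139, -0.001, 1.643]
contact_force: [7.1, 1.8, -0.9]
opening: 0.0159
grip_force: 40.0
```

Pulled 120 mm so far; now pulling gently to the stop.

Request:
{"op": "move_arm", "data": {"rows": [[0,4,0,0,1],[-1,4,0,0,1],[0,3,0,0,1],[0,2,0,0,1],[0,2,0,0,1],[0,0,0,0,1],[0,0,0,0,1]]}}

```text
time: 12.6
tool_pos: [0.5972, 0.2743, 0.1577]
tool_rot: [3.14, 0.001, 1.642]
contact_force: [5.5, -4.6, -1.1]
opening: 0.0158
grip_force: 40.0
```

Request:
{"op": "move_arm", "data": {"rows": [[0,2,0,0,1],[0,2,0,0,1],[0,0,0,0,1],[0,0,0,0,1],[0,0,0,0,1]]}}

```text
time: 13.1
tool_pos: [0.5971, 0.2743, 0.1576]
tool_rot: [-3.142, 0.008, 1.641]
contact_force: [2.6, -18.3, 0.7]
opening: 0.0159
grip_force: 40.0
```

The gate has hit its stop: the force rises to 18 N with no further motion. I'll ease off, release, lift clear and look.

Request:
{"op": "move_arm", "data": {"rows": [[0,-3,0,0,1],[0,0,0,0,0.3],[0,0,0,0,0],[0,0,0,0,-0.2],[0,0,0,0,-0.2],[0,0,20,0,-0.2],[0,0,40,0,-0.2],[0,10,40,0,-0.2],[-30,20,20,0,-0.2],[-40,20,0,0,-0.2],[-40,20,0,0,-0.2],[0,0,0,0,-0.2]]}}

```text
time: 14.3
tool_pos: [0.4814, 0.3493, 0.2788]
tool_rot: [-3.141, -0.001, 1.648]
contact_force: [0.1, -0.1, -0.3]
opening: 0.0551
grip_force: 0.0
```

```bash
python3 -c "
from h import *
s=monitor.observe();print(s['time'],s['tool_pos'],s['opening'])
L=[]
for n,f,r in(('top','t2',(130,330,140,420)),('scene','s2',(120,320,180,460))):
    a=snap(n,f)[:,:,::-1][r[0]:r[1],r[2]:r[3]];L.append(cv2.resize(a,(400,286),interpolation=2))
cv2.imwrite('pics/fin.png',np.hstack(L))
c,s=np.cos(.073),np.sin(.073)
for o in(.13,.135):
  P=np.array([.6186-(.150+o)*s,-.0125+(.15+o)*c,.2]);print(o,(np.array(proj('t2',P))-[140,130])/.7,(np.array(proj('s2',P))-[180,120])/.7)
"
```

```text
14.3 [0.48136186 0.34929163 0.27878952] 0.05507469787419306
0.13 [ 34.32884425 109.29802505] [346.10596716 146.05132703]
0.135 [ 31.05003015 109.43834775] [349.9312027 146.8785617]
```

View pics/fin.png

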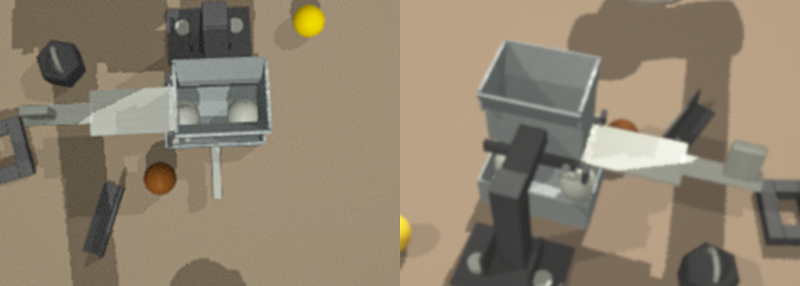

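Both balls lie in the pan, at (188,116) and (242,112) in the left half. The pan is still centred with its handle at (216,172), the grip plate at about (33,110) matches a fully open gate, and the bystanders haven't moved.

Request:
{"op": "move_arm", "data": {"rows": [[0,0,0,0,-0.2],[0,0,0,0,-0.2],[0,0,0,0,-0.2],[0,0,0,0,-0.2],[0,0,0,0,-0.2],[0,0,0,0,-0.2],[0,0,0,0,-0.2],[0,0,0,0,-0.2],[0,0,0,0,-0.2],[0,0,0,0,-0.2],[0,0,0,0,-0.2],[0,0,0,0,-0.2]]}}

```text
time: 15.6
tool_pos: [0.4859, 0.3465, 0.2777]
tool_rot: [3.142, 0.0, 1.643]
contact_force: [0.4, 0.5, 0.6]
opening: 0.0552
grip_force: 0.0
```

```bash
python3 -c "
from h import *
a=snap('top','t3');b=cv2.imread('pics/t2.png')[:,:,::-1]
print(np.abs(a.astype(int)-b)[150:250,230:340].max(), np.abs(a.astype(int)-b)[150:250,230:340].mean())
print(workorder.hand_in())"
```

```text
32 2.487030303030303
the job is handed in; nothing more can be done
None
```

The job is handed in: the pan stands centred under the outlet, the gate is out against its end stop and both steel balls lie in the pan; the bystanders looked unmoved in the final pictures, and hand-in returned no verdict.

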